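# Power up the pump supply: battery into the bay, then the guarded switch

## Task

Take the battery module out of its charging cradle, set it gently (never dropped) and squarely down on the floor of the bay of the white supply unit, and let go of it. Then swing the red guard cover fully up, flip the toggle under it over to on (away from the cover's front, towards its hinge), and tip the cover back so that it drops shut over the switch. The switch must stay off until the battery is in, and the small bottles and the chip box standing about must not be knocked over or pushed away.

Things in the scene. Friction and masses are not known exactly. Their poses are not given: they have to be found in the camera images.
- module_center (a point): Centre of the battery module, a loose black block with an orange band, 58 x 38 x 44 mm (x long, y wide, z up), 0.15 to 0.3 kg; 22 mm above its underside. In the cradle only its end faces (58 mm apart, along x) can be gripped from above, in the bay only its side faces (38 mm apart, y): put it down on the bench between and take it the other way. Either end may face either bay wall.
- charger: Grey charging cradle fixed to the bench, 56 x 66 x 60 mm; origin at its underside, x along the module's long side. Floor 12 mm up; two cheeks 10 mm thick, 52 mm long stand along the module's long sides (y +-21.5 to +-31.5 mm) and rise 3 mm above the module's top. Both x ends are open.
- supply_unit: White supply unit fixed to the bench; origin at its underside. Base plate x +-60, y -88 to +98 mm, 20 mm high; on it a white electronics box, x +-58, y -88 to +22 mm, top 76 mm above the bench, that carries the guarded switch. The battery bay lies at the +y end between the box and an end wall (x +-18, y +88 to +98 mm, top 76 mm).
- bay_seat (a point): Centre of the bay floor, 20 mm above the bench, axes as the supply unit. Walls stand 33 mm either way along y and rise 56 mm above this floor (12 mm above a seated module). The x sides are open but for four corner stops 8 mm high, 22.5 mm off in x and over 22 mm off in y. The module sits with its long axis along this y, its centre 22 mm above this point.
- cover_hinge (a point): Point on the hinge axis of the red guard cover, midway along it, 5 mm above the box top, at x +30, y -38 mm in the supply unit. The hinge axis runs along the unit's y, at the end of the cover furthest towards the unit's +x. Axes turn with the cover.
- cover_front (a point): Point in the red guard cover, midway between its cheeks, 45 mm in front of the hinge axis (unit -x) and 13.5 mm above it when shut. The cover is a box open below, 54 mm long from hinge to front wall, 28 mm wide across flat cheeks that reach from the box top to 35 mm above it when shut; a 10 mm lip juts from its front top edge. Axes turn with it.
- guard_cover (a joint): Angle of the guard cover in rad, 0 shut, 1.9 at its open stop. Opening lifts its front end up and over towards the unit's +x. Weight and spring throw it shut below about 1.3 rad and hold it open above that; moving it takes under 1 N at its front end.
- toggle_tip (a point): Tip of the steel toggle lever, 8 mm thick, under the cover; the lever is 22 mm long from its pivot, which lies at x 0, y -38, z +80 mm in the supply unit (4 mm above the box top).
- toggle (a joint): Angle of the toggle in rad: 0 is off (leaning 0.45 rad to the unit's -x), 0.9 is on (leaning 0.45 rad to +x). It stays where it is left and takes about 1 N at the tip.
- vial_a: Bystander: glass vial with a black cap, 23 mm across, 52 mm high, standing; origin at its underside.
- vial_c: Bystander: glass vial with a black cap, 23 mm across, 52 mm high, standing; origin at its underside.
- chip_box_a: Bystander: closed black chip box with a clear lid, 50 x 50 x 18 mm; origin at its underside.
- solvent_bottle: Bystander: white dropper bottle with a blue collar, 36 mm across, 94 mm high, standing; origin at its underside.

How it is judged:
By the outcome, as a careful person would: the job done as asked, in the order asked, and still so for the second after the job is handed in, with the robot touching nothing.
It also fails if it takes over 72 s, if anything falls off the work surface, if the arm or the gripper's body presses on something with over 40 N, if the wrist force passes 120 N, or if a joint passes its speed limit or range.

## Robot

A 6-joint arm with a two-finger parallel gripper is mounted at the origin on a cart in front of the work surface, level with it; the furniture and walls round the work are solid. World frame = base frame: x ahead of the robot, y to its left, z up, the work surface at z = 0. Lengths are in mm, angles in rad, forces in N, time in s.
With the tool pointing down it reaches from about 325 to 875 mm from the base axis. Payload 4.4 kg.
Tool frame: the origin (TCP) lies midway between the tips of the shut fingers; the grasp point (between the pads) lies 19 mm behind it (ctrl.tcp_to_grasp is the distance from the TCP to the grasp point, in mm); y points along the fingers, z is the direction in which the jaws open and shut, and the axes are right-handed (so a half turn about y gives the same grasp; the last joint's range is limited). The gripper opens to 85 mm and grips with 20 to 120 N. Pads are 22 mm wide; open, the fingers measure 114 mm over their backs; the gripper's body (76 mm by 85 mm) begins 54 mm behind the grasp point. The pads swing forward as they close: fully open they stand 13 mm farther back than shut.
Start: joints at [-1.452, 0.207, 1.542, -0, 1.393, -0.15], TCP at [152.693, -554.357, 231.282] pointing down, gripper open.
Joint ranges: [-2.73, 2.73], [-0.86, 2.22], [0.23, 2.46], [-1.11, 4.25], [0.08, 2.63], [-2.82, 2.82]. Speed limits (rad/s): [2.79, 2.79, 3.14, 3.14, 3.14, 3.14].

## Interface

Orientations are given as a rotation vector (axis times angle).
In Python, from plant import ctrl gives the robot as it stands. The module is installed in compiled form; this text tells all that it offers.
- The arm moves only by the tool apply_moves, never from a script. Its arguments are lists of equal length, an entry for each row: "translation": the shift along the tool's x, y, z in m, a list of three; "spin": the turn about the tool's y in degrees. A call has 1 to 10 rows; each row is the pose to reach, as a shift and turn from the pose commanded when the call began, along the tool's axes at that moment; what a row does not reach only later rows make up. A row lasts 1/12 s, in which the tool goes at most 41.7 mm and 7.16 degrees, less where a joint would pass 70% of its speed; a pose out of reach is approached as far as the arm can. A call with a gripper value outside its range is refused whole. "claw" is the gripper command: -1 is shut, 1 is fully open, values between are in proportion, set as the call begins (left out, the last holds). The fingers move at their own pace and stop on an object; "force" is the grip in N (left out, the last holds). Time passes only in rows, so rows that repeat a pose let the fingers close. It gives the time, the measured TCP pose, the force and the opening at its end, in the units of the state.
- ctrl.get_state(): the state, without advancing time (a new reading comes with each control period).
- ctrl.get_image(name): name is "side" or "top"; returns a dict with "frame" (384x512x3 uint8, red, green, blue), "depth" (384x512 float32, mm along the optical axis (not along the pixel's ray), 0 where there is no reading), "fx", "fy", "cx", "cy" (pixels), "k1" (the pictures are not rectified: a ray, as slopes to the right and down, at radius r is drawn at 1 + k1 r^2 times it, then the intrinsics apply), "R" (3x3) and "t" (3): a world point X has camera coordinates R X + t. Camera axes: x right, y down, z forward; pixel columns grow to the right and rows downward; lengths in mm; the calibration is good to about 2 mm. A picture is of the moment at which its call begins.
- ctrl.job_done(): hands the job in, once; it reports no verdict.
The state is a dict: "time_s": time; "joint_positions": joint angles; "qvel": joint speeds; "joint_efforts": joint torques, N m; "ee_pos": TCP position; "eef_rot": TCP orientation; "force": force on the tool from outside, world axes, zero at the start; "moment": the same for the moment, N m; "grip_width": finger opening in mm.
Only numpy, scipy, OpenCV 4.12 (cv2) and the standard library are available. Lean on these libraries where they do the work, as an engineer would, in place of code of your own. Each camera call takes 0.05 s, during which the arm holds its last target. There are 200 camera calls.

## Working session

There is one attempt and no reset: what is moved stays moved. The work goes in short steps, Python scripts to look and compute and a tool call to move; the robot and the scene stay as the last step left them, time stands still between calls to the robot, and variables do not carry over. Pictures are saved under pics/ and viewed, about 8 in all and at most 12, crops included, and the job is handed in when it is done.

Besides the shell and the picture viewer there is one more tool, called after "Emit:" as name(argument=value, ...) on one line, values as JSON. apply_moves: Moves the arm, as the interface text tells. Its arguments: {"type":"object","properties":{"translation":{"type":"array"},"spin":{"type":"array"},"claw":{"type":"number"},"force":{"type":"number"}},"required":["translation","spin"]}

```bash
mkdir -p pics; cat > h.py <<'E'
import numpy as np, cv2, pickle
from scipy.spatial.transform import Rotation as Ro
from plant import ctrl
def snap(n,f):
    d=ctrl.get_image(n); cv2.imwrite(f'pics/{f}.png',cv2.cvtColor(d['frame'],cv2.COLOR_RGB2BGR)); pickle.dump(d,open(f'{f}.pkl','wb')); return d
def load(f): return pickle.load(open(f+'.pkl','rb'))
def ray(d,u,v):
    K=np.array([[d['fx'],0,d['cx']],[0,d['fy'],d['cy']],[0,0,1.]])
    p=cv2.undistortPoints(np.array([[[u,v]]],float),K,np.array([d['k1'],0,0,0,0.])).ravel()
    R=np.array(d['R']);t=np.array(d['t']); return -R.T@t, R.T@np.array([p[0],p[1],1])
def onz(d,u,v,z):
    o,r=ray(d,u,v); return o+r*(z-o[2])/r[2]
def dep(d,u,v):
    o,r=ray(d,u,v); return o+r*d['depth'][int(round(v)),int(round(u))]
def cloud(d):
    h,w=d['depth'].shape; K=np.array([[d['fx'],0,d['cx']],[0,d['fy'],d['cy']],[0,0,1.]])
    uv=np.stack(np.meshgrid(np.arange(w),np.arange(h)),-1).reshape(-1,1,2).astype(float)
    p=cv2.undistortPoints(uv,K,np.array([d['k1'],0,0,0,0.])).reshape(h,w,2)
    c=np.dstack([p,np.ones((h,w))])*d['depth'][...,None]
    P=(c-np.array(d['t']))@np.array(d['R']); P[d['depth']<=0]=np.nan; return P
E
python3 - <<'E'
from h import *
s=ctrl.get_state(); print({k:np.round(v,3) for k,v in s.items()})
print(Ro.from_rotvec(s['eef_rot']).as_matrix().round(3))
for n in('top','side'):
    d=snap(n,n+'0'); print(n,{k:d[k] for k in('fx','cx','cy','k1')},(-np.array(d['R']).T@d['t']).round(0))
a=np.hstack([cv2.imread('pics/top0.png')]);
E
```

```text
{'time_s': np.float64(0.0), 'joint_positions': array([-1.452,  0.207,  1.543,  0.   ,  1.394, -0.15 ]), 'qvel': array([ 0.   ,  0.001, -0.002, -0.001, -0.   , -0.001]), 'joint_efforts': array([-1.0000e-03, -3.8304e+01, -2.9159e+01, -0.0000e+00,  1.1000e-02,
        0.0000e+00]), 'ee_pos': array([ 152.608, -553.56 ,  230.08 ]), 'eef_rot': array([-0.281,  2.08 , -2.075]), 'force': array([-0.08 , -0.108,  0.697]), 'moment': array([ 0.026, -0.043, -0.006]), 'grip_width': np.float64(85.442)}
[[-0.964 -0.     0.266]
 [-0.266  0.002 -0.964]
 [-0.    -1.    -0.002]]
top {'fx': 379.75247850092904, 'cx': 258.49397676616076, 'cy': 194.3051482261106, 'k1': -0.0016705054489719862} [ 445.  108. 1051.]
side {'fx': 486.55398882556767, 'cx': 242.3528001989089, 'cy': 192.9414525069023, 'k1': 0.01481312226298619} [ 55. 918. 651.]
```

View pics/top0.png

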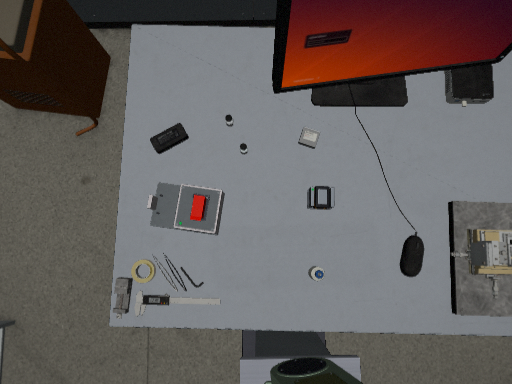

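View pics/side0.png

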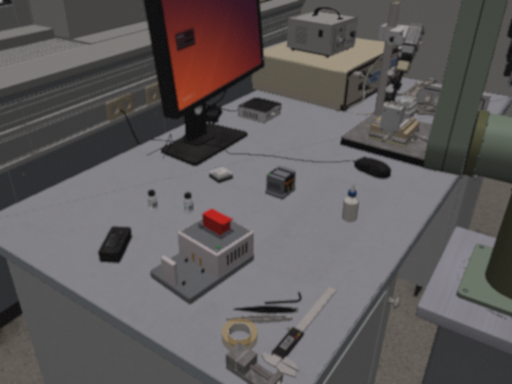

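The top view shows the supply unit at about (187,208) with its bay to the left, the red cover at (199,207), the cradle at (321,198), vials at (229,119) and (243,148), the chip box at (309,137) and the bottle at (317,273). The side view agrees.

```bash
python3 - <<'E'
from h import *
d=load('top0'); P=cloud(d); f=d['frame'].astype(int)
def rect(m,name):
    q=P[m][:, :2].astype(np.float32); r=cv2.minAreaRect(q); print(name,len(q),np.round(r[0],1),np.round(r[1],1),round(r[2],2),'zmed',np.nanmedian(P[m][:,2]).round(1)); return r
U=np.zeros(P.shape[:2],bool)
def win(a,b,c,e): m=U.copy(); m[b:e,a:c]=1; return m&~np.isnan(P[...,2])
W=win(140,170,235,245); z=P[...,2]
rect(W&(abs(z-76)<5)&(np.arange(512)[None]>165),'boxtop')
rect(W&(abs(z-76)<8)&(np.arange(512)[None]<165),'endwall')
rect(W&(z>12),'unit'); 
rect(W&(abs(z-20)<5),'base')
rect(W&(z>90),'cover')
red=W&(f[...,0]>150)&(f[...,1]<80); rect(red,'red')
print(np.round(P[red][:, 2].max(),1))
C=win(295,175,350,220)
rect(C&(z>40),'charger top'); rect(C&(z>12),'charger')
or_=C&(f[...,0]>120)&(f[...,2]<90)&(f[...,0]-f[...,2]>50); print('orange',or_.sum())
for n,w in dict(va=(220,110,237,128),vc=(236,140,252,156),chip=(295,122,325,152),bot=(300,255,335,290)).items():
    rect(win(*w)&(z>8),n)
# ray checks
for n,u,v,zz in [('bot',318,273,94),('ch',321,198,60)]: print(n,onz(d,u,v,zz).round(1))
img=cv2.imread('pics/top0.png'); 
a=cv2.resize(img[165:255,135:240],None,fx=5,fy=5,interpolation=cv2.INTER_CUBIC)
b=cv2.resize(img[175:220,300:345],None,fx=6,fy=6,interpolation=cv2.INTER_CUBIC)
s=cv2.imread('pics/side0.png'); c=cv2.resize(s[160:205,255:310],None,fx=5,fy=5,interpolation=cv2.INTER_CUBIC)
o=np.zeros((520,800,3),np.uint8); o[:450,:525]=a; o[:270,528:798]=b; o[275:500,525:800]=c
cv2.imwrite('pics/crop.png',o)
E
```

```text
boxtop 1518 [545.  260.6] [110.  115.7] 80.52 zmed 75.7
endwall 58 [564.8 384.8] [10.3 34.9] 81.27 zmed 74.0
unit 3127 [551.1 298. ] [186.4 119.9] 80.68 zmed 74.1
base 997 [551.1 298. ] [186.3 119.7] 80.49 zmed 18.9
cover 306 [542.7 255.8] [28.9 61.8] 80.91 zmed 109.4
red 268 [543.1 256.2] [27.4 61.1] 81.06 zmed 109.6
114.6
charger top 520 [572.3 -65.6] [64.2 58.3] 84.61 zmed 55.1
charger 572 [572.2 -65.5] [64.3 58.4] 85.76 zmed 54.8
orange 0
va 80 [793.4 180.7] [18.2 22.1] 5.77 zmed 38.5
vc 75 [712.9 140.9] [19.1 20. ] 79.19 zmed 44.4
chip 302 [747.6 -42.8] [48.9 49.1] 70.2 zmed 16.4
bot 185 [372.9 -46.4] [35.7 33.6] 89.64 zmed 55.5
bot [376.7 -41.5  94. ]
ch [567.8 -62.1  60. ]
```

View pics/crop.png

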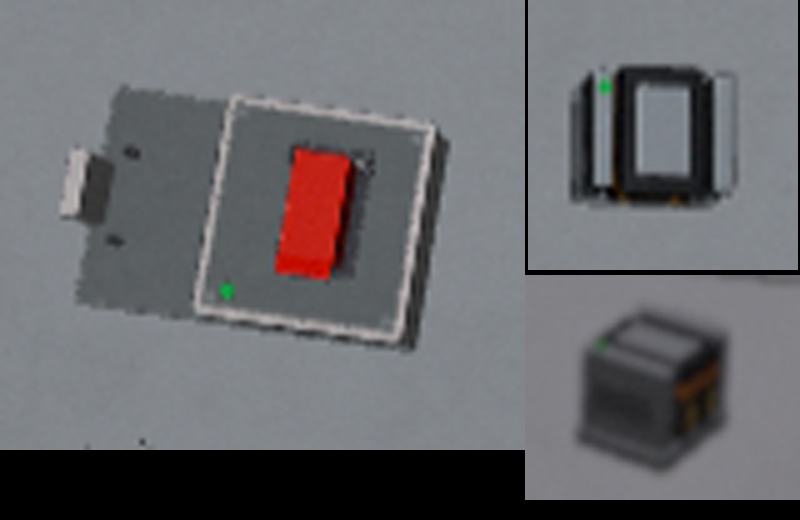

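```bash
cat > go.py <<'E'
import sys
from h import *
# go.py x y z yawdeg : tool shift (m) and spin (deg) from the measured pose
s=ctrl.get_state(); M=Ro.from_rotvec(s['eef_rot']).as_matrix()
yaw=np.degrees(np.arctan2(M[1,2],M[0,2]))
print('t',round(float(s['time_s']),2),'pos',s['ee_pos'].round(1),'yaw',yaw.round(1),'F',s['force'].round(1),'w',round(float(s['grip_width']),1),'j6',s['joint_positions'][5].round(2), 'ydir',M[:,1].round(3))
a=list(map(float,sys.argv[1:]))
for i in range(0,len(a),4):
    d=M.T@(np.array(a[i:i+3])-s['ee_pos'])/1000
    sp=-((a[i+3]-yaw+180)%360-180)
    print(a[i:i+4],'->',d.round(4),'spin',round(sp,1))
E
python3 go.py 572 -65 170 -5
```

```text
t 0.1 pos [ 152.6 -553.7  230.2] yaw -74.6 F [-0.2 -0.2 -0.6] w 85.0 j6 -0.15 ydir [-0.     0.002 -1.   ]
[572.0, -65.0, 170.0, -5.0] -> [-0.5341  0.0611 -0.3596] spin -69.6
```

Emit:
apply_moves(translation=[[-0.534,0.06,-0.36],[-0.534,0.06,-0.36],[-0.534,0.06,-0.36],[-0.534,0.06,-0.36],[-0.534,0.06,-0.36],[-0.534,0.06,-0.36],[-0.534,0.06,-0.36],[-0.534,0.06,-0.36],[-0.534,0.06,-0.36],[-0.534,0.06,-0.36]], spin=[-69.6,-69.6,-69.6,-69.6,-69.6,-69.6,-69.6,-69.6,-69.6,-69.6], claw=1, force=40)

```text
time_s: 0.93
ee_pos: [423.4, -237.4, 192.2]
eef_rot: [-1.169, 1.27, -1.269]
force: [-0.3, -1.2, -0.4]
grip_width: 85.0
```

```bash
python3 go.py 572 -65 130 -5
```

```text
t 0.93 pos [ 423.4 -237.4  192.2] yaw -4.7 F [-0.3 -1.2 -0.4] w 85.0 j6 -0.61 ydir [-0.  0. -1.]
[572.0, -65.0, 130.0, -5.0] -> [-0.184   0.0622  0.134 ] spin 0.3
```

Emit:
apply_moves(translation=[[-0.184,0.062,0.134],[-0.184,0.062,0.134],[-0.184,0.062,0.134],[-0.184,0.062,0.134],[-0.184,0.062,0.134],[-0.184,0.062,0.134],[-0.184,0.062,0.134],[-0.184,0.062,0.134],[-0.184,0.062,0.134]], spin=[0,0,0,0,0,0,0,0,0])

```text
time_s: 1.68
ee_pos: [571.6, -68.0, 130.2]
eef_rot: [-1.168, 1.274, -1.273]
force: [-1.0, -0.4, 0.2]
grip_width: 85.1
```

```bash
python3 go.py 572 -65 130 -5 ; python3 - <<'E'
from h import *
s=snap('side','side1'); t=snap('top','top1')
a=cv2.imread('pics/side1.png')[90:240,190:390]; b=cv2.imread('pics/top1.png')[150:250,260:380]
cv2.imwrite('pics/c1.png',np.vstack([cv2.resize(a,(400,300)),cv2.resize(b,(400,300))]))
E
```

```text
t 1.68 pos [571.6 -68.  130.2] yaw -5.0 F [-1.  -0.4  0.2] w 85.1 j6 -0.18 ydir [-0.001 -0.    -1.   ]
[572.0, -65.0, 130.0, -5.0] -> [-0.0031  0.0002  0.0001] spin 0.0
```

View pics/c1.png

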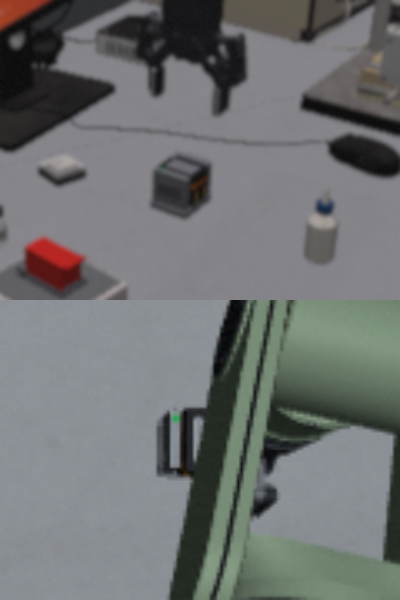

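The gripper is above the cradle and squared to it, with fingers at about (157,80) and (222,95) in the upper crop. Going down.

Emit:
apply_moves(translation=[[-0.0027,0.02,0],[-0.0027,0.04,0],[-0.0027,0.06,0],[-0.0027,0.075,0],[-0.0027,0.09,0],[-0.0027,0.1,0],[-0.0027,0.107,0],[-0.0027,0.112,0],[-0.0027,0.112,0]], spin=[0,0,0,0,0,0,0,0,0])

```text
time_s: 2.53
ee_pos: [571.9, -65.5, 18.1]
eef_rot: [-1.167, 1.275, -1.273]
force: [-0.8, -0.2, -0.6]
grip_width: 85.1
```

Emit:
apply_moves(translation=[[0,0,0],[0,0,0],[0,0,0],[0,0,0],[0,0,0],[0,0,0],[0,0,0]], spin=[0,0,0,0,0,0,0], claw=-1, force=40)

```text
time_s: 3.12
ee_pos: [573.7, -65.4, 19.9]
eef_rot: [-1.165, 1.271, -1.275]
force: [0.1, -0.1, 6.3]
grip_width: 57.8
```

```bash
python3 go.py 572 -65 130 -5
```

```text
t 3.12 pos [573.7 -65.4  19.9] yaw -5.0 F [ 0.1 -0.1  6.3] w 57.8 j6 -0.18 ydir [ 0.002 -0.001 -1.   ]
[572.0, -65.0, 130.0, -5.0] -> [-0.0002 -0.1101 -0.0014] spin 0.0
```

Emit:
apply_moves(translation=[[0,-0.005,0],[0,-0.012,0],[0,-0.022,0],[0,-0.035,0],[0,-0.055,0],[0,-0.075,0],[0,-0.095,0],[0,-0.11,0],[0,-0.11,0]], spin=[0,0,0,0,0,0,0,0,0])

```text
time_s: 3.87
ee_pos: [575.7, -65.9, 134.0]
eef_rot: [-1.161, 1.265, -1.279]
force: [0.9, -0.3, -1.0]
grip_width: 57.6
```

```bash
python3 go.py 550 85 100 80; python3 - <<'E'
from h import *
s=snap('side','side2')
a=cv2.imread('pics/side2.png')[70:230,190:390]
cv2.imwrite('pics/c2.png',cv2.resize(a,(600,480)))
E
```

```text
t 3.87 pos [575.7 -65.9 134. ] yaw -5.0 F [ 0.9 -0.3 -1. ] w 57.6 j6 -0.18 ydir [ 0.009 -0.002 -1.   ]
[550.0, 85.0, 100.0, 80.0] -> [-0.1481  0.0334 -0.0391] spin -85.0
```

View pics/c2.png

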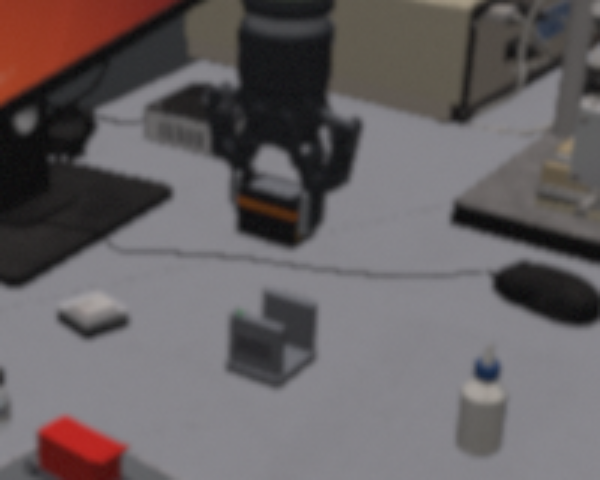

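The module is held at about (270,205) in the crop, and the cradle is empty at (272,335). Carrying it to the open bench between.

Emit:
apply_moves(translation=[[-0.013,0.0,-0.003],[-0.027,0.0,-0.006],[-0.042,0.0,-0.01],[-0.058,0.0,-0.015],[-0.075,0.0,-0.02],[-0.092,0.0,-0.025],[-0.108,0.01,-0.03],[-0.123,0.02,-0.035],[-0.137,0.028,-0.038],[-0.148,0.034,-0.039]], spin=[-7,-14,-21,-28,-35,-42,-49,-56,-63,-70])

```text
time_s: 4.75
ee_pos: [544.1, 86.9, 92.3]
eef_rot: [-1.545, 0.341, -0.333]
force: [-0.4, -0.6, -1.8]
grip_width: 57.9
```

Emit:
apply_moves(translation=[[0,0.01,0],[0,0.025,0],[0,0.04,0],[0,0.055,0],[0,0.065,0],[0,0.065,0],[0,0.065,0]], spin=[-6,-12,-15,-15,-15,-15,-15])

```text
time_s: 5.33
ee_pos: [545.4, 85.7, 28.5]
eef_rot: [-1.567, 0.139, -0.135]
force: [0.7, -0.0, -0.8]
grip_width: 57.7
```

```bash
python3 go.py 550 85 8 80
```

```text
t 5.33 pos [545.4  85.7  28.5] yaw 80.0 F [ 0.7 -0.  -0.8] w 57.7 j6 -1.4 ydir [-0.003  0.    -1.   ]
[550.0, 85.0, 8.0, 80.0] -> [0.0047 0.0205 0.0001] spin -0.0
```

Emit:
apply_moves(translation=[[0,0.006,0],[0,0.011,0],[0,0.015,0],[0,0.017,0],[0,0.0185,0],[0,0.0185,0],[0,0.0185,0]], spin=[0,0,0,0,0,0,0])

```text
time_s: 5.92
ee_pos: [546.6, 85.7, 11.2]
eef_rot: [-1.566, 0.137, -0.137]
force: [0.0, 0.2, -3.2]
grip_width: 57.9
```

Emit:
apply_moves(translation=[[0,0.001,0],[0,0.001,0],[0,0.002,0],[0,0.002,0]], spin=[0,0,0,0])

```text
time_s: 6.25
ee_pos: [546.5, 85.8, 9.1]
eef_rot: [-1.566, 0.137, -0.137]
force: [-0.1, 0.2, -1.8]
grip_width: 57.7
```

Emit:
apply_moves(translation=[[0,0.0007,0],[0,0.0015,0],[0,0.0015,0]], spin=[0,0,0])

```text
time_s: 6.5
ee_pos: [546.7, 85.7, 8.0]
eef_rot: [-1.566, 0.137, -0.137]
force: [-1.6, 0.8, 1.0]
grip_width: 57.8
```

Emit:
apply_moves(translation=[[0,0.0007,0],[0,0.001,0],[0,0.001,0]], spin=[0,0,0])

```text
time_s: 6.75
ee_pos: [546.7, 85.7, 7.9]
eef_rot: [-1.567, 0.137, -0.137]
force: [-4.3, -0.8, 9.1]
grip_width: 57.7
```

Emit:
apply_moves(translation=[[0,0,0],[0,0,0],[0,0,0],[0,0,0],[0,0,0],[0,-0.02,0],[0,-0.05,0],[0,-0.08,0],[0,-0.08,0]], spin=[0,0,0,0,0,0,0,0,0], claw=1)

```text
time_s: 7.5
ee_pos: [551.7, 85.8, 92.9]
eef_rot: [-1.565, 0.127, -0.147]
force: [1.0, 0.3, 0.1]
grip_width: 85.4
```

Emit:
apply_moves(translation=[[0,0,0],[0,0,0],[0,0,0],[0,0,0],[0,0,0],[0,0,0],[0,0,0],[0,0,0],[0,0,0],[0,0,0]], spin=[7,14,21,28,35,42,49,56,63,70])

```text
time_s: 8.33
ee_pos: [546.4, 85.7, 86.2]
eef_rot: [-1.284, 1.085, -1.084]
force: [0.6, -0.7, -0.4]
grip_width: 85.3
```

Emit:
apply_moves(translation=[[0,0,0],[0,0,0],[0,0,0],[0,0,0],[0,0,0]], spin=[7,14,20,20,20])

```text
time_s: 8.75
ee_pos: [546.4, 85.7, 86.3]
eef_rot: [-1.123, 1.335, -1.335]
force: [-0.2, -0.0, -0.2]
grip_width: 85.5
```

```bash
python3 go.py 546.7 85.7 10 -10; python3 - <<'E'
from h import *
s=snap('side','side3'); s=snap('top','top3')
a=cv2.imread('pics/side3.png')[90:250,150:350];b=cv2.imread('pics/top3.png')[150:250,230:355]
cv2.imwrite('pics/c3.png',np.hstack([cv2.resize(a,(400,320)),cv2.resize(b,(400,320))]))
E
```

```text
t 8.75 pos [546.4  85.7  86.3] yaw -9.8 F [-0.2 -0.  -0.2] w 85.5 j6 0.17 ydir [-0. -0. -1.]
[546.7, 85.7, 10.0, -10.0] -> [-0.0001  0.0763  0.0003] spin 0.2
```

View pics/c3.png

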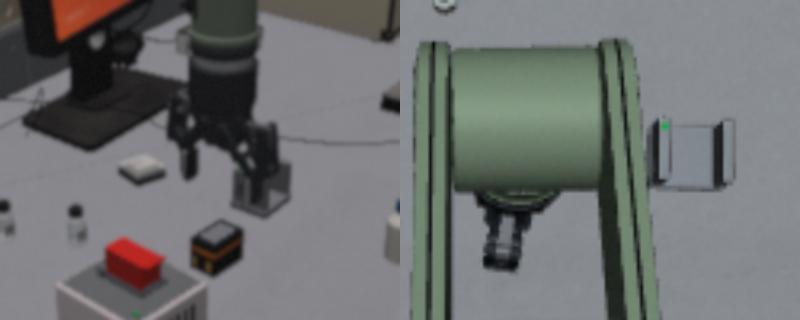

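The module stands upright on the bench at about (217,245) in the left crop, and the gripper is now across its sides. Gripping it.

Emit:
apply_moves(translation=[[0,0.02,0],[0,0.04,0],[0,0.055,0],[0,0.067,0],[0,0.073,0],[0,0.075,0],[0,0.075,0]], spin=[0,0,0,0,0,0,0])

```text
time_s: 9.43
ee_pos: [546.5, 85.7, 11.4]
eef_rot: [-1.122, 1.337, -1.336]
force: [0.2, 0.3, 0.6]
grip_width: 85.7
```

Emit:
apply_moves(translation=[[0,0,0],[0,0,0],[0,0,0],[0,0,0],[0,0,0],[0,0,0],[0,0,0],[0,0,0],[0,0,0]], spin=[0,0,0,0,0,0,0,0,0], claw=-1, force=40)

```text
time_s: 10.18
ee_pos: [547.6, 85.7, 12.7]
eef_rot: [-1.12, 1.335, -1.337]
force: [0.1, -0.5, 6.5]
grip_width: 37.2
```

Emit:
apply_moves(translation=[[0,-0.005,0],[0,-0.012,0],[0,-0.022,0],[0,-0.04,0],[0,-0.06,0],[0,-0.08,0],[0,-0.1,0],[0,-0.11,0],[0,-0.115,0],[0,-0.115,0]], spin=[0,0,0,0,0,0,0,0,0,0])

```text
time_s: 11.02
ee_pos: [547.3, 85.8, 128.0]
eef_rot: [-1.12, 1.335, -1.338]
force: [0.8, 0.1, -1.3]
grip_width: 37.6
```

```bash
python3 go.py 559.3 347.4 140 -9.4
```

```text
t 11.02 pos [547.3  85.8 128. ] yaw -10.0 F [ 0.8  0.1 -1.3] w 37.6 j6 0.17 ydir [ 0.003  0.    -1.   ]
[559.3, 347.4, 140.0, -9.4] -> [-0.2598 -0.012  -0.0336] spin -0.6
```

Emit:
apply_moves(translation=[[-0.01,-0.015,0],[-0.03,-0.03,-0.003],[-0.055,-0.04,-0.006],[-0.085,-0.042,-0.01],[-0.115,-0.042,-0.014],[-0.145,-0.042,-0.018],[-0.175,-0.042,-0.022],[-0.205,-0.042,-0.026],[-0.235,-0.042,-0.03],[-0.252,-0.042,-0.033]], spin=[0,0,0,0,0,0,0,0,0,-0.6])

```text
time_s: 11.85
ee_pos: [556.4, 342.3, 166.4]
eef_rot: [-1.131, 1.329, -1.326]
force: [-0.9, -0.6, -2.1]
grip_width: 37.5
```

Emit:
apply_moves(translation=[[-0.007,0,0],[-0.008,0,0],[-0.008,0,0],[-0.008,0,0]], spin=[0,0,0,0])

```text
time_s: 12.18
ee_pos: [559.2, 345.8, 168.1]
eef_rot: [-1.128, 1.33, -1.331]
force: [-0.3, -0.4, -1.8]
grip_width: 37.7
```

```bash
python3 go.py 559.3 347.4 95 -9.4; python3 - <<'E'
from h import *
s=snap('side','side4'); P=cloud(s); t=snap('top','top4')
a=cv2.imread('pics/side4.png')[120:300,110:300];b=cv2.imread('pics/top4.png')[140:250,130:240]
cv2.imwrite('pics/c4.png',np.hstack([cv2.resize(a,(420,400)),cv2.resize(b,(380,400))]))
E
```

```text
t 12.18 pos [559.2 345.8 168.1] yaw -9.5 F [-0.3 -0.4 -1.8] w 37.7 j6 0.59 ydir [-0.001 -0.001 -1.   ]
[559.3, 347.4, 95.0, -9.4] -> [-0.0017  0.0731 -0.0001] spin -0.1
```

View pics/c4.png

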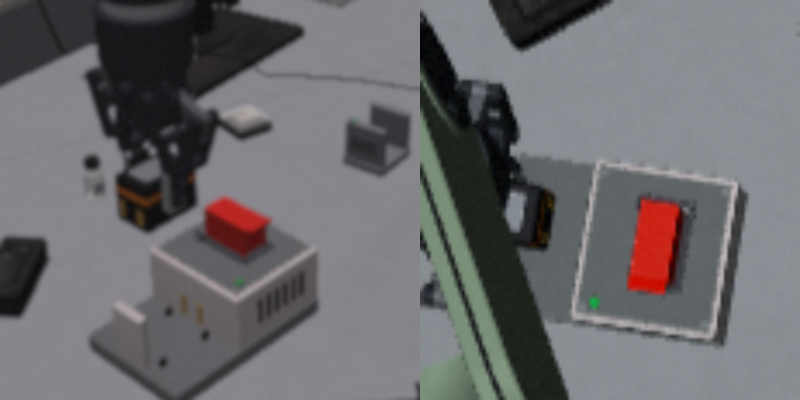

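The module hangs level at about (155,195) in the left crop, over the unit but clear of the cover. I'll check where its ends are relative to the bay.

```bash
python3 - <<'E'
from h import *
O=np.array([550.3,293.1]);a=np.radians(-9.4);ex=np.array([np.cos(a),np.sin(a)]);ey=np.array([-np.sin(a),np.cos(a)])
for n in('side4','top4'):
    P=cloud(load(n)).reshape(-1,3); P=P[~np.isnan(P[:,0])]
    u=(P[:,:2]-O)@ex; v=(P[:,:2]-O)@ey; z=P[:,2]
    m=(abs(u)<16)&(v>15)&(v<95)&(z>148)&(z<203)
    print(n,m.sum(),'v pct',np.percentile(v[m],[0,1,5,10,50,90,95,99,100]).round(1),'z',np.percentile(z[m],[1,50,99]).round(1))
    m2=m&(z>160)&(z<192); print(' mid-z v',np.percentile(v[m2],[1,5,25,50,75,95,99]).round(1),m2.sum(),'u',np.percentile(u[m2],[1,99]).round(1))
    # wall / box faces same camera
    w=(abs(u)<14)&(z>30)&(z<70)&(v>70)&(v<110); 
    if w.sum(): print(' wall v',np.percentile(v[w],[5,25,50,75,95]).round(1))
    w=(abs(u)<14)&(z>30)&(z<70)&(v>10)&(v<40); 
    if w.sum(): print(' boxface v',np.percentile(v[w],[5,25,50,75,95]).round(1))
E
```

```text
side4 401 v pct [26.  40.2 49.4 55.8 80.8 82.8 83.1 83.6 84.3] z [158.8 195.3 201.7]
 mid-z v [79.  80.3 81.4 81.9 82.6 83.4 83.9] 175 u [-15.9  15. ]
 wall v [95.5 96.3 96.9 97.4 98.2]
 boxface v [19.4 20.1 20.8 21.5 22.4]
top4 183 v pct [23.9 24.1 24.5 24.9 29.5 41.6 43.4 45.1 46.2] z [158.3 198.  201.7]
 mid-z v [24.  24.1 24.8 25.1 25.4 25.6 25.8] 49 u [-15.6  15.9]
```

Emit:
apply_moves(translation=[[-0.0007,0.02,0],[-0.0007,0.04,0],[-0.0007,0.06,0],[-0.0007,0.08,0],[-0.0007,0.095,0],[-0.0007,0.11,0],[-0.0007,0.12,0],[-0.0007,0.126,0],[-0.0007,0.13,0],[-0.0007,0.13,0]], spin=[0,0,0,0,0,0,0,0,0,0])

```text
time_s: 13.12
ee_pos: [559.2, 347.7, 38.2]
eef_rot: [-1.128, 1.33, -1.329]
force: [0.4, -0.5, -1.5]
grip_width: 37.6
```

```bash
python3 go.py 559.3 346.5 32.7 -9.4
```

```text
t 13.12 pos [559.2 347.7  38.2] yaw -9.4 F [ 0.4 -0.5 -1.5] w 37.6 j6 0.59 ydir [-0.001 -0.    -1.   ]
[559.3, 346.5, 32.7, -9.4] -> [0.0012 0.0055 0.0003] spin -0.0
```

Emit:
apply_moves(translation=[[0.001,0.001,0],[0.001,0.002,0],[0.001,0.003,0],[0.001,0.004,0],[0.001,0.004,0]], spin=[0,0,0,0,0])

```text
time_s: 13.53
ee_pos: [559.1, 347.3, 34.8]
eef_rot: [-1.127, 1.329, -1.329]
force: [0.5, 0.2, -2.1]
grip_width: 37.6
```

Emit:
apply_moves(translation=[[0,0.0007,0],[0,0.0013,0],[0,0.0013,0]], spin=[0,0,0])

```text
time_s: 13.78
ee_pos: [559.0, 347.2, 33.2]
eef_rot: [-1.127, 1.329, -1.329]
force: [-0.3, 0.0, -1.9]
grip_width: 37.8
```

Emit:
apply_moves(translation=[[0,0.0005,0],[0,0.001,0],[0,0.001,0]], spin=[0,0,0])

```text
time_s: 14.03
ee_pos: [559.1, 347.3, 32.7]
eef_rot: [-1.127, 1.329, -1.329]
force: [-1.0, -0.8, 1.2]
grip_width: 37.6
```

Emit:
apply_moves(translation=[[0,0.0005,0],[0,0.0008,0],[0,0.0008,0]], spin=[0,0,0])

```text
time_s: 14.28
ee_pos: [559.1, 347.3, 32.7]
eef_rot: [-1.127, 1.329, -1.329]
force: [-2.9, -0.9, 5.5]
grip_width: 37.5
```

Emit:
apply_moves(translation=[[0,0,0],[0,0,0],[0,0,0],[0,0,0],[0,0,0],[0,0,0]], spin=[0,0,0,0,0,0], claw=0.6)

```text
time_s: 14.78
ee_pos: [559.1, 347.2, 31.4]
eef_rot: [-1.127, 1.329, -1.329]
force: [0.4, -0.7, -0.7]
grip_width: 68.1
```

Emit:
apply_moves(translation=[[0,-0.01,0],[0,-0.03,0],[0,-0.06,0],[0,-0.09,0],[0,-0.12,0],[0,-0.15,0],[0,-0.175,0],[0,-0.175,0]], spin=[0,0,0,0,0,0,0,0])

```text
time_s: 15.45
ee_pos: [562.9, 349.1, 215.5]
eef_rot: [-1.113, 1.323, -1.329]
force: [1.2, -0.3, 1.2]
grip_width: 68.2
```

```bash
python3 go.py 559 347 40 -9.4
```

```text
t 15.45 pos [562.9 349.1 215.5] yaw -9.4 F [ 1.2 -0.3  1.2] w 68.2 j6 0.59 ydir [ 0.013  0.006 -1.   ]
[559.0, 347.0, 40.0, -9.4] -> [ 0.0041  0.1755 -0.0057] spin 0.0
```

Battery released cleanly. Next comes the cover: one picture to check the bay, and the numbers for the cheek grasp.

```bash
python3 go.py 529.3 258 140 80.6; python3 - <<'E'
from h import *
s=snap('side','side5'); t=snap('top','top5')
a=cv2.imread('pics/side5.png')[170:300,140:270];b=cv2.imread('pics/top5.png')[160:250,130:240]
cv2.imwrite('pics/c5.png',np.hstack([cv2.resize(a,(400,400)),cv2.resize(b,(400,400))]))
O=np.array([550.3,293.1]);a=np.radians(-9.4);ex=np.array([np.cos(a),np.sin(a)]);ey=np.array([-np.sin(a),np.cos(a)])
P=cloud(s).reshape(-1,3); u=(P[:,:2]-O)@ex; v=(P[:,:2]-O)@ey; z=P[:,2]
m=(abs(u)<18)&(v>28)&(v<83)&(z>58)&(z<72); print('module top z',m.sum(),np.nanmedian(z[m]),np.percentile(v[m],[1,99]),np.percentile(u[m],[1,99]))
E
```

```text
t 15.45 pos [562.9 349.1 215.5] yaw -9.4 F [ 1.2 -0.3  1.2] w 68.2 j6 0.59 ydir [ 0.013  0.006 -1.   ]
[529.3, 258.0, 140.0, 80.6] -> [ 0.0959  0.0745 -0.0192] spin -90.0
module top z 319 65.15232850788334 [28.91176762 82.11761015] [-17.91808339  16.49829177]
```

View pics/c5.png

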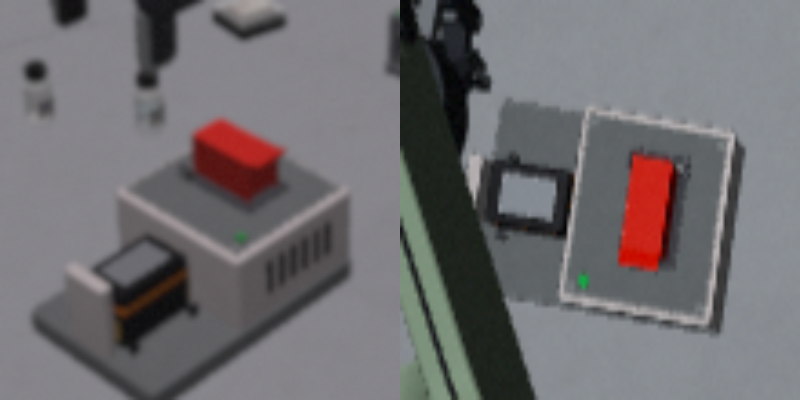

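The module sits square in the bay (left crop about (145,290)), with its top at z ≈ 65, so it is down. On to the cover.

Emit:
apply_moves(translation=[[0.01,0,-0.002],[0.02,0,-0.004],[0.03,0,-0.006],[0.04,0,-0.008],[0.05,0,-0.01],[0.06,0.0,-0.012],[0.07,0.01,-0.014],[0.08,0.02,-0.016],[0.09,0.03,-0.018],[0.096,0.04,-0.019]], spin=[-7,-14,-21,-28,-35,-42,-49,-56,-63,-70])

```text
time_s: 16.38
ee_pos: [522.6, 254.2, 163.8]
eef_rot: [-1.537, 0.401, -0.395]
force: [-0.5, -0.4, 0.4]
grip_width: 68.4
```

Emit:
apply_moves(translation=[[0,0.01,0],[0,0.02,0],[0,0.02,0],[0,0.02,0],[0,0.02,0]], spin=[-7,-14,-20,-20,-20])

```text
time_s: 16.8
ee_pos: [523.5, 255.2, 144.8]
eef_rot: [-1.568, 0.133, -0.129]
force: [0.1, -0.2, 0.6]
grip_width: 68.4
```

```bash
python3 go.py 529.3 258 79 80.6
```

```text
t 16.8 pos [523.5 255.2 144.8] yaw 80.4 F [ 0.1 -0.2  0.6] w 68.4 j6 -1.1 ydir [-0.003 -0.001 -1.   ]
[529.3, 258.0, 79.0, 80.6] -> [0.0055 0.0658 0.0038] spin -0.2
```

Emit:
apply_moves(translation=[[0.0055,0.01,0.0038],[0.0055,0.025,0.0038],[0.0055,0.04,0.0038],[0.0055,0.052,0.0038],[0.0055,0.06,0.0038],[0.0055,0.064,0.0038],[0.0055,0.064,0.0038],[0.0055,0.064,0.0038]], spin=[0,0,0,0,0,0,0,0])

```text
time_s: 17.47
ee_pos: [531.0, 258.6, 82.7]
eef_rot: [-1.567, 0.129, -0.129]
force: [0.2, -0.1, 0.1]
grip_width: 68.4
```

Emit:
apply_moves(translation=[[0,0,0],[0,0,0],[0,0,0],[0,0,0],[0,0,0],[0,0,0],[0,0,0],[0,0,0]], spin=[0,0,0,0,0,0,0,0], claw=-1, force=20)

```text
time_s: 18.13
ee_pos: [530.9, 257.5, 83.3]
eef_rot: [-1.569, 0.128, -0.129]
force: [-2.4, -4.7, 3.9]
grip_width: 27.3
```

```bash
python3 go.py 529.3 258 79 80.6; python3 - <<'E'
import numpy as np
r=np.hypot(45,20);p0=np.arctan2(20,45)
for th in np.arange(0.1,1.95,0.1):
    print(round(th,2),round((r*(-np.cos(p0+th))+45)/1000,4),round(-(r*np.sin(p0+th)-20)/1000,4))
E
```

```text
t 18.13 pos [530.9 257.5  83.3] yaw 80.6 F [-2.4 -4.7  3.9] w 27.3 j6 -1.1 ydir [ 0.    -0.002 -1.   ]
[529.3, 258.0, 79.0, 80.6] -> [-0.0016  0.0043  0.0003] spin 0.0
0.1 0.0022 -0.0044
0.2 0.0049 -0.0085
0.3 0.0079 -0.0124
0.4 0.0113 -0.0159
0.5 0.0151 -0.0191
0.6 0.0192 -0.0219
0.7 0.0235 -0.0243
0.8 0.028 -0.0262
0.9 0.0327 -0.0277
1.0 0.0375 -0.0287
1.1 0.0424 -0.0292
1.2 0.0473 -0.0292
1.3 0.0522 -0.0287
1.4 0.0571 -0.0277
1.5 0.0618 -0.0263
1.6 0.0663 -0.0244
1.7 0.0706 -0.022
1.8 0.0747 -0.0193
1.9 0.0785 -0.0161
```

Emit:
apply_moves(translation=[[0.0027,-0.0042,0],[0.0056,-0.0081,0],[0.009,-0.0117,0],[0.0127,-0.015,0],[0.0168,-0.0178,0],[0.0211,-0.0203,0],[0.0211,-0.0203,0]], spin=[0,0,0,0,0,0,0])

```text
time_s: 18.72
ee_pos: [549.6, 254.4, 102.3]
eef_rot: [-1.569, 0.133, -0.124]
force: [-6.5, -3.6, -0.5]
grip_width: 27.5
```

```bash
python3 go.py 551.7 254 103.6 80.6; python3 - <<'E'
from h import *
s=snap('side','side6'); t=snap('top','top6')
a=cv2.imread('pics/side6.png')[150:280,140:270];b=cv2.imread('pics/top6.png')[160:250,130:240]
cv2.imwrite('pics/c6.png',np.hstack([cv2.resize(a,(400,400)),cv2.resize(b,(400,400))]))
E
```

```text
t 18.72 pos [549.6 254.4 102.3] yaw 80.6 F [-6.5 -3.6 -0.5] w 27.5 j6 -1.12 ydir [-0.006 -0.002 -1.   ]
[551.7, 254.0, 103.6, 80.6] -> [ 0.0022 -0.0013 -0.    ] spin 0.0
```

View pics/c6.png

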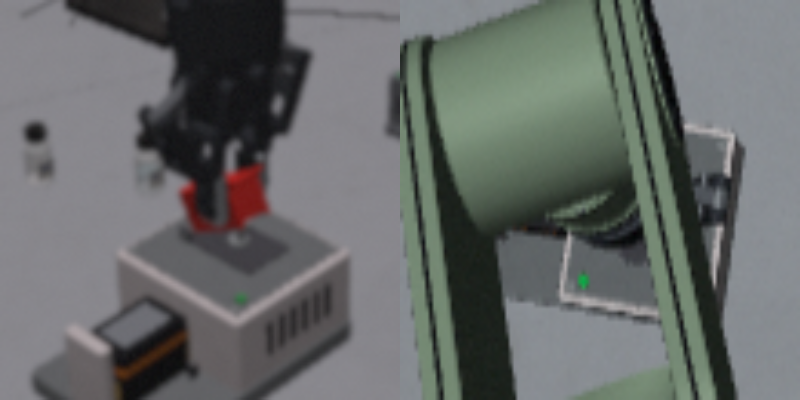

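The cover is swinging up in the grip at about (225,200) in the left crop, with the toggle showing below it. Continuing the arc.

Emit:
apply_moves(translation=[[0.0046,-0.002,0],[0.0093,-0.0036,0],[0.014,-0.0046,0],[0.019,-0.0052,0],[0.024,-0.0053,0],[0.0289,-0.0049,0],[0.034,-0.004,0],[0.0386,-0.0026,0],[0.0386,-0.0026,0]], spin=[0,0,0,0,0,0,0,0,0])

```text
time_s: 19.57
ee_pos: [588.9, 248.0, 105.8]
eef_rot: [-1.569, 0.132, -0.126]
force: [-4.9, -4.5, 1.6]
grip_width: 27.7
```

Emit:
apply_moves(translation=[[0.0045,0.002,0],[0.009,0.0042,0],[0.013,0.007,0],[0.017,0.0101,0],[0.0205,0.0136,0],[0.0205,0.0136,0]], spin=[0,0,0,0,0,0])

```text
time_s: 20.07
ee_pos: [610.6, 244.4, 92.9]
eef_rot: [-1.568, 0.129, -0.129]
force: [-3.4, -4.4, 1.5]
grip_width: 27.4
```

Open fully and rise clear, with the fingers still shut-capable for the toggle.

Emit:
apply_moves(translation=[[0,0,0],[0,0,0],[0,0,0],[0,0,0],[0,0,0],[0,-0.02,0],[0,-0.045,0],[0,-0.075,0],[0,-0.085,0],[0,-0.085,0]], spin=[0,0,0,0,0,0,0,0,0,0], claw=0.5)

```text
time_s: 20.9
ee_pos: [612.7, 246.3, 181.6]
eef_rot: [-1.564, 0.122, -0.135]
force: [0.3, 0.2, 0.6]
grip_width: 64.1
```

Emit:
apply_moves(translation=[[-0.03,0,0],[-0.06,0,0],[-0.09,0,0],[-0.115,0,0],[-0.13,0,0],[-0.13,0,0],[-0.13,0,0]], spin=[0,0,0,0,0,0,0], claw=-1)

```text
time_s: 21.48
ee_pos: [480.3, 266.5, 175.3]
eef_rot: [-1.568, 0.129, -0.127]
force: [0.1, -0.8, 0.3]
grip_width: 0.1
```

```bash
python3 go.py 514.5 260.5 91 80.6; python3 - <<'E'
from h import *
s=snap('side','side7'); t=snap('top','top7')
a=cv2.imread('pics/side7.png')[130:280,130:280];b=cv2.imread('pics/top7.png')[140:250,130:240]
cv2.imwrite('pics/c7.png',np.hstack([cv2.resize(a,(400,400)),cv2.resize(b,(400,400))]))
O=np.array([550.3,293.1]);a=np.radians(-9.4);ex=np.array([np.cos(a),np.sin(a)]);ey=np.array([-np.sin(a),np.cos(a)])
for d in (s,t):
    f=d['frame'].astype(int); m=(f[...,0]>110)&(f[...,1]<60)&(f[...,2]<60); m[:130]=0;m[280:]=0; m[:,280:]=0;m[:,:130]=0
    P=cloud(d)[m]; P=P[~np.isnan(P[:,0])]; u=(P[:,:2]-O)@ex; print(len(P),'red unit x',np.percentile(u,[1,50,99]).round(1),'z',np.percentile(P[:,2],[1,50,99]).round(1))
E
```

```text
t 21.48 pos [480.3 266.5 175.3] yaw 80.7 F [ 0.1 -0.8  0.3] w 0.1 j6 -1.06 ydir [-0.002 -0.001 -1.   ]
[514.5, 260.5, 91.0, 80.6] -> [ 0.0349  0.0842 -0.0003] spin 0.1
96 red unit x [48.5 68.4 79.9] z [113.3 128.1 132.4]
140 red unit x [45.7 65.4 80.2] z [120.4 126.1 132.2]
```

View pics/c7.png

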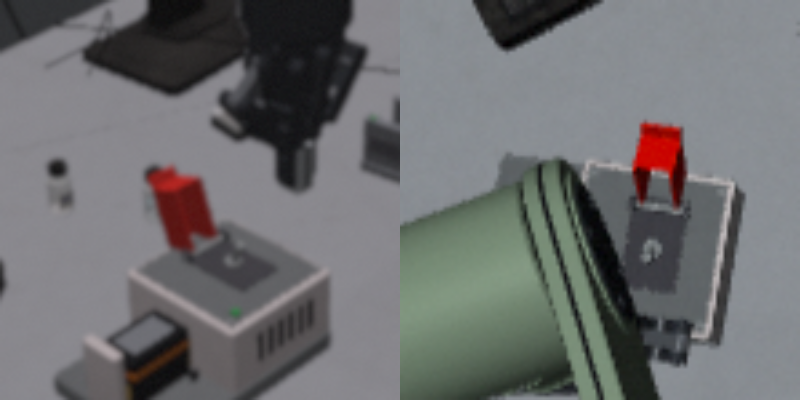

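The cover stands at its open stop (left crop about (182,210)) and the toggle is exposed at about (235,257). The fingers are shut.

Emit:
apply_moves(translation=[[0.02,0.02,0],[0.032,0.04,0],[0.032,0.06,0],[0.032,0.075,0],[0.032,0.082,0],[0.032,0.082,0],[0.032,0.082,0]], spin=[0,0,0,0,0,0,0])

```text
time_s: 22.17
ee_pos: [513.7, 261.2, 94.6]
eef_rot: [-1.567, 0.13, -0.129]
force: [0.5, -0.7, 0.1]
grip_width: -0.0
```

```bash
python3 go.py 536.2 256.9 91 80.6
```

```text
t 22.17 pos [513.7 261.2  94.6] yaw 80.6 F [ 0.5 -0.7  0.1] w -0.0 j6 -1.09 ydir [-0. -0. -1.]
[536.2, 256.9, 91.0, 80.6] -> [ 0.0229  0.0036 -0.0005] spin -0.0
```

Emit:
apply_moves(translation=[[0.003,0.0025,0],[0.006,0.0025,0],[0.009,0.0025,0],[0.012,0.0025,0],[0.015,0.0025,0],[0.018,0.0025,0],[0.018,0.0025,0]], spin=[0,0,0,0,0,0,0])

```text
time_s: 22.75
ee_pos: [531.7, 258.4, 92.7]
eef_rot: [-1.567, 0.128, -0.13]
force: [-1.2, 0.4, 1.3]
grip_width: -0.1
```

Emit:
apply_moves(translation=[[0.0015,0,0],[0.003,0,0],[0.003,0,0]], spin=[0,0,0])

```text
time_s: 23.0
ee_pos: [534.1, 258.0, 92.4]
eef_rot: [-1.567, 0.129, -0.129]
force: [-1.1, -1.7, 0.5]
grip_width: 0.2
```

Emit:
apply_moves(translation=[[0.001,0,0],[0.002,0,0],[0.002,0,0]], spin=[0,0,0])

```text
time_s: 23.25
ee_pos: [536.0, 257.6, 92.3]
eef_rot: [-1.567, 0.129, -0.129]
force: [-0.3, -0.4, 0.3]
grip_width: 0.1
```

```bash
python3 go.py 536.2 256.9 91 80.6
```

```text
t 23.25 pos [536.  257.6  92.3] yaw 80.6 F [-0.3 -0.4  0.3] w 0.1 j6 -1.1 ydir [ 0.  0. -1.]
[536.2, 256.9, 91.0, 80.6] -> [ 0.0003  0.0013 -0.0007] spin -0.0
```

Emit:
apply_moves(translation=[[0.0015,0,0],[0.003,0,0],[0.003,0,0]], spin=[0,0,0])

```text
time_s: 23.5
ee_pos: [537.8, 257.3, 92.0]
eef_rot: [-1.567, 0.131, -0.127]
force: [-4.6, 1.5, 2.8]
grip_width: -0.5
```

Emit:
apply_moves(translation=[[0.001,0,0],[0.002,0,0],[0.002,0,0]], spin=[0,0,0])

```text
time_s: 23.75
ee_pos: [538.1, 257.2, 91.9]
eef_rot: [-1.567, 0.134, -0.124]
force: [-9.5, 1.4, 5.5]
grip_width: 0.4
```

The force rose to 10 N at the expected end stop. Backing off and looking.

Emit:
apply_moves(translation=[[-0.005,0,0],[-0.012,0,0],[-0.025,-0.01,0],[-0.04,-0.035,0],[-0.055,-0.07,0],[-0.06,-0.1,0],[-0.06,-0.1,0]], spin=[0,0,0,0,0,0,0])

```text
time_s: 24.33
ee_pos: [485.2, 268.5, 200.0]
eef_rot: [-1.561, 0.117, -0.139]
force: [0.7, 0.5, 1.3]
grip_width: 0.5
```

```bash
python3 go.py 475 266 210 80.6 652 237.7 190 80.6 652 237.7 118 80.6; python3 - <<'E'
from h import *
s=snap('side','side8'); t=snap('top','top8')
a=cv2.imread('pics/side8.png')[200:250,170:240];b=cv2.imread('pics/top8.png')[165:245,170:240];c=cv2.imread('pics/top7.png')[165:245,170:240]
cv2.imwrite('pics/c8.png',np.hstack([cv2.resize(x,w,interpolation=cv2.INTER_CUBIC) for x,w in((a,(350,250)),(b,(219,250)),(c,(219,250)))]))
E
```

```text
t 24.33 pos [485.2 268.5 200. ] yaw 80.7 F [0.7 0.5 1.3] w 0.5 j6 -1.06 ydir [ 0.014  0.005 -1.   ]
[475.0, 266.0, 210.0, 80.6] -> [-0.0095 -0.0102 -0.004 ] spin 0.1
[652.0, 237.7, 190.0, 80.6] -> [ 0.1695  0.0122 -0.0034] spin 0.1
[652.0, 237.7, 118.0, 80.6] -> [ 0.1685  0.0842 -0.0039] spin 0.1
```

View pics/c8.png

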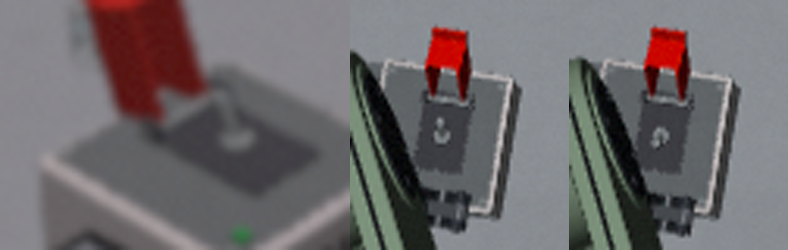

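The toggle now leans toward the hinge: the tip in the middle crop is above its pivot at (441,125), where before it was below. Next, go over and behind the cover.

Emit:
apply_moves(translation=[[0.02,0,0],[0.05,0,-0.001],[0.08,0,-0.002],[0.11,0,-0.003],[0.14,0,-0.004],[0.165,0.0,-0.004],[0.172,0.01,-0.004],[0.172,0.02,-0.004],[0.172,0.02,-0.004]], spin=[0,0,0,0,0,0,0,0,0])

```text
time_s: 25.18
ee_pos: [647.3, 233.7, 166.6]
eef_rot: [-1.57, 0.137, -0.122]
force: [-0.9, -0.4, 0.1]
grip_width: -0.1
```

Emit:
apply_moves(translation=[[0,0.015,0],[0,0.03,0],[0,0.045,0],[0,0.055,0],[0,0.06,0],[0,0.06,0],[0,0.06,0]], spin=[0,0,0,0,0,0,0])

```text
time_s: 25.77
ee_pos: [650.1, 234.8, 112.4]
eef_rot: [-1.567, 0.129, -0.128]
force: [-0.3, 0.6, 0.6]
grip_width: -0.3
```

```bash
python3 go.py 573 250.8 118 80.6
```

```text
t 25.77 pos [650.1 234.8 112.4] yaw 80.6 F [-0.3  0.6  0.6] w -0.3 j6 -1.19 ydir [-0. -0. -1.]
[573.0, 250.8, 118.0, 80.6] -> [-0.0786 -0.0056  0.0032] spin 0.0
```

Emit:
apply_moves(translation=[[-0.007,-0.003,0.003],[-0.014,-0.006,0.003],[-0.02,-0.006,0.003],[-0.026,-0.006,0.003],[-0.032,-0.006,0.003],[-0.038,-0.006,0.003],[-0.044,-0.006,0.003],[-0.05,-0.006,0.003],[-0.056,-0.006,0.003],[-0.06,-0.006,0.003]], spin=[0,0,0,0,0,0,0,0,0,0])

```text
time_s: 26.6
ee_pos: [590.7, 247.4, 118.0]
eef_rot: [-1.567, 0.13, -0.128]
force: [1.1, -0.6, -0.2]
grip_width: 0.2
```

Emit:
apply_moves(translation=[[-0.006,-0.002,0],[-0.012,-0.004,0],[-0.018,-0.006,0],[-0.024,-0.008,0],[-0.024,-0.008,0],[-0.024,-0.008,0]], spin=[0,0,0,0,0,0])

```text
time_s: 27.1
ee_pos: [568.1, 251.4, 126.8]
eef_rot: [-1.567, 0.128, -0.129]
force: [0.7, 0.9, 0.5]
grip_width: 0.0
```

```bash
python3 go.py 573 250.8 118 80.6; python3 - <<'E'
from h import *
s=snap('side','side9'); t=snap('top','top9')
a=cv2.imread('pics/side9.png')[130:280,130:280];b=cv2.imread('pics/top9.png')[140:250,130:240]
cv2.imwrite('pics/c9.png',np.hstack([cv2.resize(a,(400,400)),cv2.resize(b,(400,400))]))
O=np.array([550.3,293.1]);a=np.radians(-9.4);ex=np.array([np.cos(a),np.sin(a)])
for d in (s,t):
    f=d['frame'].astype(int); m=(f[...,0]>110)&(f[...,1]<60)&(f[...,2]<60); m[:130]=0;m[280:]=0; m[:,280:]=0;m[:,:130]=0
    P=cloud(d)[m]; P=P[~np.isnan(P[:,0])]; u=(P[:,:2]-O)@ex
    if len(P): print(len(P),'red unit x',np.percentile(u,[1,50,99]).round(1),'z',np.percentile(P[:,2],[1,50,99]).round(1))
E
```

```text
t 27.1 pos [568.1 251.4 126.8] yaw 80.6 F [0.7 0.9 0.5] w 0.0 j6 -1.13 ydir [ 0.001  0.    -1.   ]
[573.0, 250.8, 118.0, 80.6] -> [0.0049 0.0088 0.0002] spin 0.0
213 red unit x [-32.4  -4.6  24.9] z [106.3 111.6 114.5]
134 red unit x [-32.  -16.8   4.8] z [105.8 109.9 209.4]
```

The cover has dropped shut: its front lip is at unit x ≈ -32 and its top at z ≈ 111, as at the start. Retreating upward for a final check.

Emit:
apply_moves(translation=[[0,-0.02,0],[0,-0.045,0],[0,-0.075,0],[0,-0.1,0],[0,-0.12,0],[0,-0.12,0]], spin=[0,0,0,0,0,0])

```text
time_s: 27.7
ee_pos: [571.6, 252.0, 252.6]
eef_rot: [-1.563, 0.121, -0.137]
force: [0.7, -0.3, 0.2]
grip_width: 0.0
```

Emit:
apply_moves(translation=[[0,0,-0.03],[0,0,-0.06],[0,0,-0.1],[0,0,-0.14],[0,0,-0.18],[0,0,-0.21],[0,0,-0.23],[0,0,-0.24],[0,0,-0.24],[0,0,-0.24]], spin=[0,0,0,0,0,0,0,0,0,0])

```text
time_s: 28.53
ee_pos: [529.0, 14.7, 245.8]
eef_rot: [-1.566, 0.13, -0.129]
force: [0.5, 0.7, 0.4]
grip_width: -0.1
```

```bash
python3 go.py; python3 - <<'E'
from h import *
s=snap('side','side10'); t=snap('top','top10')
a=cv2.imread('pics/side10.png')[120:300,90:370];b=cv2.imread('pics/top10.png')[90:290,130:340]
cv2.imwrite('pics/c10.png',np.hstack([cv2.resize(a,(450,300)),cv2.resize(b,(315,300))]))
P=cloud(t);z=P[...,2]
for n,w in dict(va=(220,110,237,128),vc=(236,140,252,156),chip=(295,122,325,152),bot=(300,255,335,290)).items():
    m=np.zeros(z.shape,bool); m[w[1]:w[3],w[0]:w[2]]=1; q=P[m&(z>8)&(z<100)]; 
    if len(q)>5: r=cv2.minAreaRect(q[:,:2].astype(np.float32)); print(n,len(q),np.round(r[0],1))
O=np.array([550.3,293.1]);a=np.radians(-9.4);ex=np.array([np.cos(a),np.sin(a)])
f=s['frame'].astype(int); m=(f[...,0]>110)&(f[...,1]<60)&(f[...,2]<60); m[:170]=0;m[280:]=0; m[:,280:]=0;m[:,:130]=0
Q=cloud(s)[m]; Q=Q[~np.isnan(Q[:,0])]; print('cover x',np.percentile((Q[:,:2]-O)@ex,[1,99]).round(1),'z',np.percentile(Q[:,2],[1,50,99]).round(1))
E
```

```text
t 28.53 pos [529.   14.7 245.8] yaw 80.5 F [0.5 0.7 0.4] w -0.1 j6 -1.54 ydir [-0.001  0.001 -1.   ]
va 82 [793.4 180.9]
vc 73 [711.6 141.5]
chip 300 [747.8 -42.8]
bot 183 [372.2 -45.6]
cover x [-32.   25.4] z [106.  111.8 114.6]
```

View pics/c10.png

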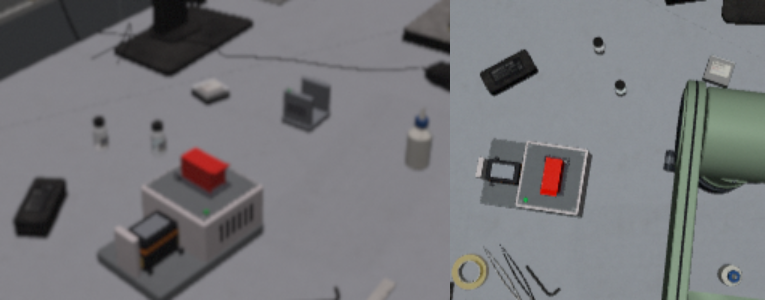

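The module is seated in the bay (left crop (157,240)), the cover is shut (203,170), the bystanders are unmoved and the arm is clear.

```bash
python3 -c "
from plant import ctrl
print(ctrl.job_done())"
```

```text
the job is handed in; nothing more can be done
None
```

The job is done and handed in at about 28.6 s of robot time; `ctrl.job_done()` gives no verdict.

- **Battery:** I took the module from the cradle by its ends and set it on the bench. I then re-gripped it by its sides, lowered it until it touched the bay floor (about 5 N), and released it. It sits square in the bay, with its top measured at z ≈ 65 mm against 64 expected.
- **Cover and switch:** I swung the cover to its open stop by its cheeks and pushed the toggle over until it met its stop. I then tipped the cover back and it dropped shut. A picture taken before closing shows the toggle leaning toward the hinge.
- **Last checks:** The cover is shut, with its front edge and top height as at the start. Vials, chip box and bottle are within about 1.5 mm of where they were, and the arm is clear of everything.
- **Limits of the checks:** None failed or disagreed. With the cover shut, the toggle could not be seen again. The highest force in the readings at the end of each move was about 11 N, pushing the toggle against its stop.

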